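Load the setter tray of a drawer oven with ceramic blanks

TASK

Take the tray hook from its rest, hook it into the finger hole of the oven's tray and draw the tray out to its stop, then put the hook back in its rest. Lay every ceramic blank on the worktop flat on the floor of the tray cavity that matches its outline, and push the tray fully home again. Leave the other things on the worktop alone.

Things in the scene. Friction and masses are not known exactly. Their poses are not given: they have to be found in the camera images.
- oven: low white drawer oven, 200 deep x 370 wide x 100 mm high, fixed; origin: middle of the lower front edge, on the worktop; its x axis points level into the oven (the tray slides out along -x), y to the left seen from the robot, z up. The tray's slot is in its front, clear up to 60 mm over the worktop.
- tray (a joint): how far the oven's steel tray is out, m: 0 = home, 0.14 = at its stop. Slides along the oven's x with 2 N friction plus 10 N per m/s; stays where left. Top 32 mm over the worktop. Thin upright front plate 350 mm wide (top 57 mm over the worktop), flush with the oven's front when home; the four cavities lie in one row along the oven's y, row centre 52 mm behind the plate's face.
- finger_hole (a point): centre of the round finger hole (24 mm across, right through), on the upper face of the tray's lip, 32 mm over the worktop. The lip is a flat tongue 60 mm wide, 8 mm thick, that sticks out 50 mm level in front of the middle of the tray's front plate; the hole is 25 mm from its free end and 25 mm from the plate. Moves with the tray; axes as the oven's.
- cav_round (a point): centre of the floor of the round tray cavity (64 mm across), the first of the row at the left (+y of the oven). Floor 22 mm over the worktop. Axes as the oven's, moves with the tray. The cavities are 10 mm deep and 2 mm wider than their blank all round.
- cav_square (a point): centre of the floor of the square tray cavity (58 x 58 mm, sides along the oven's axes), second from the left; otherwise as cav_round
- cav_bar (a point): centre of the floor of the oblong tray cavity (68 mm along the oven's x, 42 mm along its y), third from the left; otherwise as cav_round
- cav_arch (a point): centre of the floor of the arch-shaped tray cavity (66 mm along the oven's x, 54 mm along its y, its two corners at the robot's end (-x) clipped at 45 degrees), fourth from the left, at the right end; otherwise as cav_round
- blank_round: white ceramic disc, 60 mm across, 24 mm thick, 0.16 kg; like all the blanks it starts flat on the worktop, its origin is the middle of its underside and z points up. Absent on some starts.
- blank_square: white ceramic square, 54 x 54 mm, 24 mm thick, 0.17 kg, sides along its x and y; origin: middle of its underside. Absent on some starts.
- blank_bar: white ceramic oblong, 64 mm along its x, 38 mm along its y, 24 mm thick, 0.14 kg; origin: middle of its underside. Absent on some starts.
- blank_arch: white ceramic arch-shaped blank, 62 mm along its x, 50 mm along its y, 24 mm thick, 0.17 kg; its two corners at its -x end are clipped at 45 degrees, 16 mm off each side, so it fits only with its x axis along the oven's x; origin: middle of the 62 x 50 mm underside. Absent on some starts.
- hook: tray hook, 0.12 kg: black bar handle 100 mm along its x, 16 mm wide (y), 18 mm high (z), with an 8 mm round steel rod that leaves its +x end and turns straight down. Origin: centre of the handle; z up as it lies in its rest. Take the handle across, from above, at its middle.
- hook_tip (a point): lower end of the hook's steel rod: 58 mm ahead (x) of the handle's centre and 66 mm below it
- rest_seat (a point): where the handle's centre lies when the hook is in its rest, 90 mm over the worktop; x along the handle to the rod, z up. The rest is a fixed stand (base 130 x 90 x 10 mm) with two uprights 8 mm thick, 44 mm wide, 40 mm behind and 36 mm ahead of this point; their flared notches are 22 mm wide at the floor (81 mm over the worktop), 38 mm at the mouth (101 mm).
- articulator: small brass articulator, 70 x 64 x 67 mm, a bystander on the worktop; origin: middle of its foot
- cast_a: yellow dental cast, 56 x 58 x 32 mm, a bystander on the worktop, left of the tall fixed stacks of pans (over 0.35 m high) at the back right, which the arm must keep clear of; origin: middle of its underside
- bur_block: bur block, 28 x 60 x 37 mm, a bystander on the worktop; origin: middle of its underside
- dappen_0: white dappen dish, 35 mm across, 24 mm high, a bystander on the worktop; origin: middle of its underside
There are look-alikes about, which are no part of the job. What is shaped like the blank_square but red or turquoise is not meant.

How it is judged:
By the outcome, as a careful person would: the job done as asked, in the order asked, and still so for the second after the job is handed in, with the robot touching nothing.
Of blank_round, blank_square, blank_bar, blank_arch only 2 to 4 are there at a start; the rules pass over those that are not, and their reading is None.
At some moment in a run one of blank_round, blank_square, blank_bar, blank_arch may be knocked a few centimetres aside while the robot is not near it.
It also fails if it takes over 210 s, if anything falls off the work surface, if the arm or the gripper's body presses on something with over 40 N, if the wrist force passes 120 N, or if a joint passes its speed limit or range.

ROBOT

A 6-joint arm with a two-finger parallel gripper is mounted at the origin on a cart in front of the work surface, level with it; the furniture and walls round the work are solid. World frame = base frame: x ahead of the robot, y to its left, z up, the work surface at z = 0. Lengths are in m, angles in rad, forces in N, time in s.
With the tool pointing down it reaches from about 0.375 to 0.975 m from the base axis. Payload 3.8 kg.
Tool frame: the origin (TCP) lies midway between the tips of the shut fingers; the grasp point (between the pads) lies 19 mm behind it; z points along the fingers, y is the line along which they close (so a half turn about z gives the same grasp; the last joint's range is limited). The gripper opens to 88 mm and grips with 3 to 60 N. Pads are 18 mm wide; open, the fingers measure 123 mm over their backs; the gripper's body (75 mm by 187 mm) begins 45 mm behind the grasp point.
Start: joints at [-1.306, 0.264, 1.604, -0, 1.274, -0.037], TCP at [0.201, -0.644, 0.239] pointing down, gripper open.
Joint ranges: [-2.63, 2.63], [-0.94, 2.18], [0.31, 2.57], [-1.31, 4.45], [0, 2.66], [-2.55, 2.55]. Speed limits (rad/s): [2.57, 2.57, 3.14, 3.14, 3.14, 3.14].

INTERFACE

Orientations are given as a rotation vector (axis times angle).
In Python, from cell import manip, inverse_kinematics, cams, order gives the robot as it stands. Calls block until the motion is done:
- manip.move_pose(position, orientation): joint-space move of the TCP to a pose.
- manip.move_linear(position, rate=0.15, rot=None): straight line of the TCP; rot=None keeps the orientation; rate is the mean speed in m/s.
- manip.set_joints(angles): joint-space move.
- manip.set_gripper(opening, force=None): finger opening in m; force is the grip in N (None keeps the last); returns when the fingers have stopped.
- manip.dwell(seconds).
- inverse_kinematics(position, orientation): joint angles nearest the present ones, or None.
- manip.state(): the state.
- cams.capture(name): name is "scene" or "side" or "wrist"; returns a dict with "image" (420x560x3 uint8, blue, green, red), "z_map" (420x560 float32, m along the optical axis (not along the pixel's ray), 0 where there is no reading), "intrinsics" (3x3 intrinsics, pixels), "position" and "orientation" of the camera in the world; the wrist camera has in their place "T_tool_cam" (4x4, takes a point from camera to tool coordinates, whose origin is the TCP and whose axes are the flange's). Camera axes: x right, y down, z forward; pixel columns grow to the right and rows downward; lengths in m; the calibration is good to about 2 mm. The wrist camera is an equidistant fisheye: a pixel r from the principal point sees the ray r / f radians off the axis. A picture is of the moment at which its call begins: read the wrist's pose just before it.
A pose or a line that the arm cannot do raises manip.IKError and nothing moves.
- order.close_job(): hands the job in; it is judged then, once.
The state is a dict: "clock": time; "joint_pos": joint angles; "joint_velocities": joint speeds; "tau": joint torques, N m; "tool_pos": TCP position; "tcp_rot": TCP orientation; "contact_force": force on the tool from outside, world axes, zero at the start; "moment": the same for the moment, N m; "gripper_width": finger opening in m; "grasp_force": force on a finger pad.
Only numpy, scipy, OpenCV 4.12 (cv2) and the standard library are available. Lean on these libraries where they do the work, as an engineer would, in place of code of your own. Each camera call takes 0.05 s, during which the arm holds its last target. There are 200 camera calls.

## Working session

There is one attempt and no reset: what is moved stays moved. The work goes in short steps, each a Python script; the robot and the scene stay as the last script left them, time stands still between calls to the robot, and variables do not carry over. Pictures are saved under pics/ and viewed, at most 14 in all, crops included, and the job is handed in when it is done.

```bash
ls; mkdir -p pics; python3 - <<'E'
from cell import manip, cams
import cv2,numpy as np
s=manip.state();print(s['clock'],s['tool_pos'],s['tcp_rot'])
for n in ['scene','side','wrist']:
    c=cams.capture(n); cv2.imwrite(f'pics/{n}0.png',c['image']); np.savez(f'pics/{n}0.npz',**c)
    print(n,{k:np.round(v,3).tolist() for k,v in c.items() if k not in('image','z_map')})
E
```

```text
pics
0.0 [ 0.20046914 -0.64381849  0.23741593] [-3.10375849e+00 -4.71972644e-01  3.71599302e-04]
scene {'intrinsics': [[433.499, 0.0, 283.199], [0.0, 433.499, 212.255], [0.0, 0.0, 1.0]], 'position': [-0.205, -1.16, 0.678], 'orientation': [-1.895, 0.579, -0.359]}
side {'intrinsics': [[459.138, 0.0, 286.444], [0.0, 459.138, 206.703], [0.0, 0.0, 1.0]], 'position': [0.1, 0.433, 1.149], 'orientation': [-1.174, 2.619, -0.681]}
wrist {'intrinsics': [[325.192, 0.0, 285.066], [0.0, 325.192, 211.662], [0.0, 0.0, 1.0]], 'T_tool_cam': [[-0.0, -0.956, -0.294, 0.075], [1.0, -0.0, -0.001, -0.0], [0.001, -0.294, 0.956, -0.146], [0.0, 0.0, 0.0, 1.0]]}
```

View pics/scene0.png

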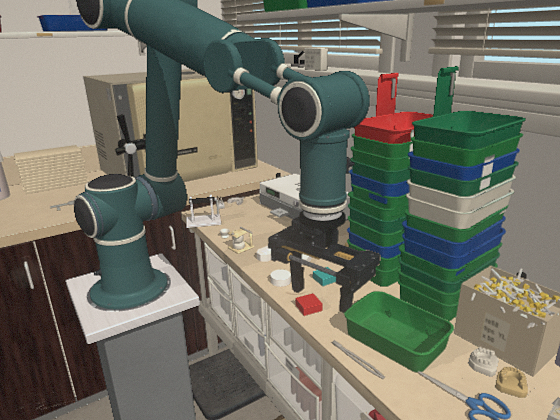

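View pics/side0.png

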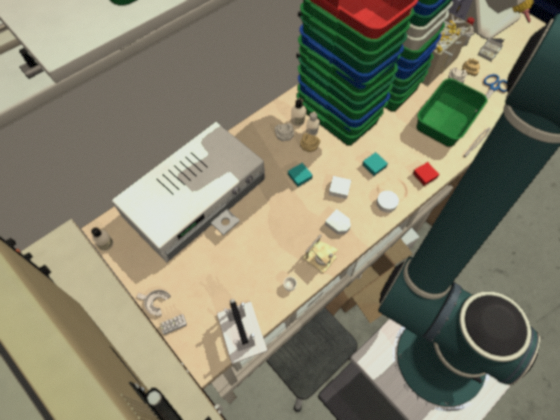

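The side view shows white blanks near (340,187), (388,200) and (339,221), the hook in its rest at (240,325), and the lip with its hole at (224,222). There are red and turquoise decoys and a dappen dish at (289,285).

```bash
cat > h.py <<'E'
import numpy as np, cv2
from scipy.spatial.transform import Rotation as R
def rays(c,uv,Twt=None):
    """pixels -> (origin, unit-z directions) in world"""
    K=c['intrinsics']; uv=np.atleast_2d(uv).astype(float)
    x=(uv[:,0]-K[0,2])/K[0,0]; y=(uv[:,1]-K[1,2])/K[1,1]
    if Twt is None:
        return np.array(c['position']),np.c_[x,y,np.ones(len(x))]@R.from_rotvec(c['orientation']).as_matrix().T
    r=np.hypot(x,y)+1e-12
    d=np.c_[x/r*np.sin(r),y/r*np.sin(r),np.cos(r)]
    T=Twt@c['T_tool_cam']
    return T[:3,3],d@T[:3,:3].T
def plane(c,uv,z,Twt=None):
    o,d=rays(c,uv,Twt); return o+d*((z-o[2])/d[:,2])[:,None]
def cloud(c,Twt=None):
    h,w=c['z_map'].shape; v,u=np.mgrid[:h,:w]; uv=np.c_[u.ravel(),v.ravel()]
    o,d=rays(c,uv,Twt); Z=c['z_map'].ravel()
    if Twt is not None:
        zc=(Twt@c['T_tool_cam'])[:3,2]; d=d/(d@zc)[:,None]
    return (o+d*Z[:,None]).reshape(h,w,3)
def twt(s):
    T=np.eye(4);T[:3,:3]=R.from_rotvec(s['tcp_rot']).as_matrix();T[:3,3]=s['tool_pos'];return T
E
python3 - <<'E'
from h import *
c=dict(np.load('pics/side0.npz'))
P=cloud(c)
for n,(u,v) in dict(sq=(340,187),rd=(388,200),arch=(339,221),table=(270,260),dap=(289,285),ovtop=(150,200),ovtop2=(230,150),lip=(214,228),hook=(238,315),red=(426,173),turq=(300,174),turq2=(374,163),cast=(310,143),bott=(285,130),artic=(322,252)).items():
    print(n,P[v,u].round(3), c['image'][v,u])
g=cv2.cvtColor(c['image'],cv2.COLOR_BGR2HSV)
m=((g[...,1]<60)&(g[...,2]>140)&(P[...,2]>.012)&(P[...,2]<.036)).astype(np.uint8)
n,l,st,ce=cv2.connectedComponentsWithStats(m)
for i in range(1,n):
    if st[i,4]>60:
        print(i,st[i],P[l==i].mean(0).round(3))
cv2.imwrite('pics/sidecrop.png',cv2.resize(c['image'][110:370,90:450],None,fx=2.2,fy=2.2,interpolation=cv2.INTER_CUBIC))
E
```

```text
sq [ 0.497 -0.149  0.023] [223 230 225]
rd [ 0.378 -0.223  0.019] [223 228 223]
arch [ 0.421 -0.068  0.027] [222 229 224]
table [ 0.47   0.141 -0.005] [159 200 222]
dap [0.379 0.154 0.013] [196 220 222]
ovtop [0.774 0.291 0.096] [218 228 224]
ovtop2 [0.757 0.036 0.103] [150 167 174]
lip [ 0.647  0.194 -0.007] [108 134 153]
hook [0.383 0.311 0.097] [34 37 37]
red [ 0.364 -0.372  0.024] [ 53  55 215]
turq [ 0.605 -0.093  0.025] [140 154  58]
turq2 [ 0.488 -0.282  0.026] [151 167  63]
cast [ 0.666 -0.19   0.027] [ 79 121 145]
bott [ 0.759 -0.173  0.015] [129 147 157]
artic [0.376 0.043 0.061] [157 220 223]
1 [479   0  42  38 822] [ 0.63  -1.083  0.022]
5 [479  41  20  12 103] [ 0.559 -0.94   0.025]
13 [449  67  18  15 137] [ 0.548 -0.764  0.022]
14 [275 123  18  11 117] [ 0.761 -0.171  0.023]
26 [329 176  22  20 320] [ 0.501 -0.153  0.023]
30 [377 191  22  19 324] [ 0.378 -0.221  0.023]
34 [325 209  26  23 366] [ 0.422 -0.069  0.023]
35 [212 210  28  25 319] [0.624 0.169 0.031]
37 [284 276  13  14 113] [0.381 0.149 0.019]
63 [161 314  25  20 235] [0.495 0.435 0.017]
```

View pics/sidecrop.png

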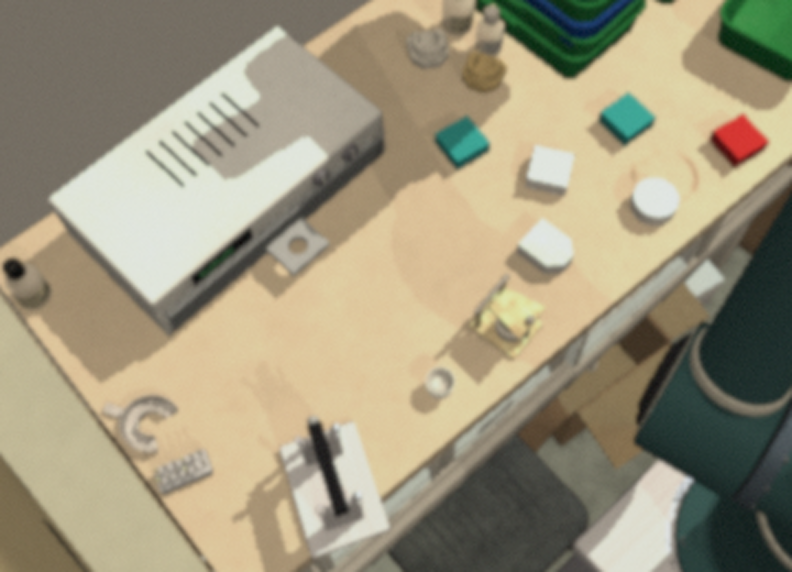

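White blanks in the crop: square (550,168), disc (655,200) and arch (546,246). The bar is not visible so far. The lip hole is at (297,243), and the hook rod end is at the top of the handle. Next I'll fit the axes and move to look from near.

```bash
cat >> h.py <<'E'
from cell import manip, cams, inverse_kinematics, order
def down(yaw): return (R.from_euler('z',yaw)*R.from_euler('x',np.pi)).as_rotvec()
def best(p,yaw):
    """tool-down rotvec with tool x at yaw or yaw+pi, whichever keeps the wrist nearer its middle"""
    c=[]
    for y in (yaw,yaw+np.pi):
        q=inverse_kinematics(np.array(p,float),down(y))
        if q is not None: c.append((abs(q[5]),y))
    return min(c)[1]
def snap(name,save=None):
    T=twt(manip.state()); c=cams.capture(name)
    if save: cv2.imwrite(f'pics/{save}.png',c['image']); np.savez(f'pics/{save}.npz',T=T,**c)
    return c,(T if name=='wrist' else None)
E
python3 - <<'E'
from h import *
c=dict(np.load('pics/side0.npz')); P=cloud(c); g=cv2.cvtColor(c['image'],cv2.COLOR_BGR2HSV)
X=P[...,0];Y=P[...,1];Z=P[...,2]
m=(abs(Z-.1)<.012)&(X>.55)&(X<1.1)&(Y>-.1)&(Y<.5)
m=cv2.morphologyEx(m.astype(np.uint8),cv2.MORPH_OPEN,np.ones((5,5)))>0
print('oven',cv2.minAreaRect(P[m][:,:2].astype(np.float32)),m.sum())
h=(g[...,2]<75)&(Z>.08)&(Z<.11)&(X>.28)&(X<.5)&(Y>.22)&(Y<.42)
q=P[h]; print('hook',len(q),q.mean(0),cv2.minAreaRect(q[:,:2].astype(np.float32)))
print(manip.state()['joint_pos'])
manip.move_linear([0.15,-0.45,0.30],rate=.25)
p=[0.36,-0.1,0.36]; manip.move_pose(p,down(best(p,0)))
snap('wrist','w_bl')
p=[0.385,0.31,0.26]; manip.move_pose(p,down(best(p,.35)))
snap('wrist','w_hk'); print(manip.state()['clock'],manip.state()['joint_pos'])
E
```

```text
oven ((0.7691568732261658, 0.22796908020973206), (0.2528371512889862, 0.4766100347042084), 0.11860440671443939) 9140
hook 229 [0.36762923 0.32159751 0.09830554] ((0.36878880858421326, 0.32133013010025024), (0.014998717233538628, 0.09461045265197754), 66.76481628417969)
[-1.30589600e+00  2.64591447e-01  1.60504753e+00 -3.54785941e-05
  1.27372898e+00 -3.68977513e-02]
4.925 [ 6.26478406e-01 -9.63570229e-02  1.95293358e+00 -1.97790662e-04
  1.28466310e+00 -1.29303800e+00]
```

```bash
python3 - <<'E'
import cv2,numpy as np
a=cv2.imread('pics/w_bl.png');b=cv2.imread('pics/w_hk.png')
cv2.imwrite('pics/two.png',cv2.resize(np.hstack([a,b]),None,fx=.71,fy=.71,interpolation=cv2.INTER_AREA))
E
```

```text
(no output)
```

View pics/two.png

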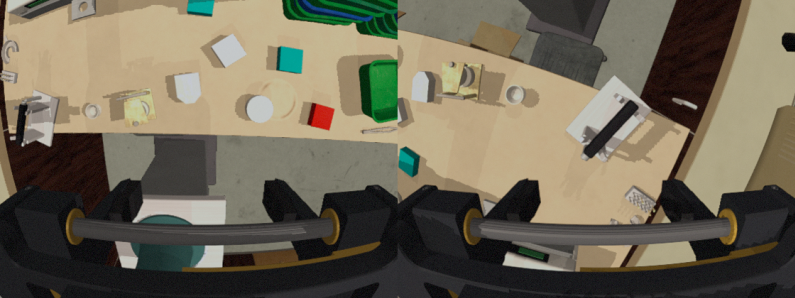

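Left (wrist over the blanks): arch (187,87), square (228,50) and disc (260,107), and no bar anywhere. Right: the hook handle runs from (630,100) to (590,155), with the rod at the lower end. I'll measure these by ray casting onto known planes.

```bash
cat >> h.py <<'E'
def xy_img(c,T,z):
    h,w=c['image'].shape[:2]; v,u=np.mgrid[:h,:w]
    return plane(c,np.c_[u.ravel(),v.ravel()],z,T).reshape(h,w,3)
def hull_pts(c,T,mask,z,minpx=60):
    out=[]
    cs,_=cv2.findContours(mask.astype(np.uint8),cv2.RETR_EXTERNAL,cv2.CHAIN_APPROX_NONE)
    for k in cs:
        if cv2.contourArea(k)>minpx: out.append(plane(c,k[:,0,:],z,T)[:,:2].astype(np.float32))
    return out
def load(n):
    d=dict(np.load(f'pics/{n}.npz')); T=d.pop('T'); return d,T
def near(G,p,r): return np.hypot(G[...,0]-p[0],G[...,1]-p[1])<r
E
python3 - <<'E'
from h import *
def rep(n,c,T,m,z):
    for k in hull_pts(c,T,m,z):
        r=cv2.minAreaRect(k); M=cv2.moments(k); 
        print(n,'rect',np.round(r[0],4),np.round(r[1],4),round(r[2],1),'area cm2',round(cv2.contourArea(k)*1e4,2),'circ',np.round(cv2.minEnclosingCircle(k)[1],4))
c,T=load('w_hk'); g=cv2.cvtColor(c['image'],cv2.COLOR_BGR2HSV)
G=xy_img(c,T,.099); rep('hook',c,T,(g[...,2]<60)&near(G,[.37,.32],.075),.099)
cl=cloud(c,T)
m=(cl[...,2]>.005)&(cl[...,2]<.085)&near(cl,[.37,.32],.11)&(g[...,2]>60)
st=near(xy_img(c,T,0.01),[.37,.32],.12)&(g[...,1]<40)&(g[...,2]>150); rep('base',c,T,st,.01)
c,T=load('w_bl'); g=cv2.cvtColor(c['image'],cv2.COLOR_BGR2HSV); G=xy_img(c,T,.024)
for n,p in dict(sq=(.501,-.153),rd=(.378,-.221),ar=(.422,-.069)).items():
    m=(g[...,1]<50)&(g[...,2]>150)&near(G,p,.05); rep(n,c,T,m,.024)
cv2.imwrite('pics/hk_crop.png',cv2.resize(np.hstack([load('w_hk')[0]['image'][90:250,230:430],c['image'][40:200,220:420]]),None,fx=2,fy=2,interpolation=cv2.INTER_CUBIC))
E
```

```text
hook rect [0.3691 0.3188] [0.0175 0.0974] 67.6 area cm2 14.76 circ 0.0489
hook rect [0.3125 0.3585] [0.0433 0.0152] 69.3 area cm2 4.26 circ 0.0223
base rect [0.4371 0.3322] [0.0215 0.013 ] 63.3 area cm2 1.75 circ 0.0118
base rect [0.37   0.3207] [0.0925 0.1293] 68.3 area cm2 73.26 circ 0.0769
sq rect [ 0.5014 -0.1549] [0.0546 0.054 ] 33.9 area cm2 28.05 circ 0.037
rd rect [ 0.3781 -0.2233] [0.059  0.0591] 23.3 area cm2 26.95 circ 0.0303
ar rect [ 0.4202 -0.0703] [0.0633 0.0516] 6.9 area cm2 28.5 circ 0.0365
```

View pics/hk_crop.png

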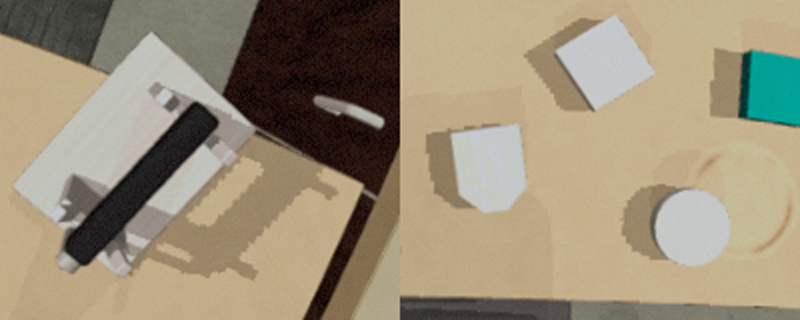

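The hook centre is (0.369,0.319) and its heading is about -22.2°. The blank sizes match those given, and the arch's clipped end points to the robot. Next is a near look at the oven front.

```bash
python3 - <<'E'
from h import *
c,T=load('w_hk'); print('rod',plane(c,[265,221],.095,T))
p=[0.48,0.13,0.36]; manip.move_pose(p,down(best(p,0)))
c,T=snap('wrist','w_ov'); print(manip.state()['joint_pos'][5],manip.state()['clock'])
cv2.imwrite('pics/w_ov.png',cv2.resize(c['image'][:300],None,fx=1.42,fy=1.42))
E
```

```text
rod [[0.41886246 0.30075471 0.095     ]]
-1.3562817459646432 5.8833
```

View pics/w_ov.png

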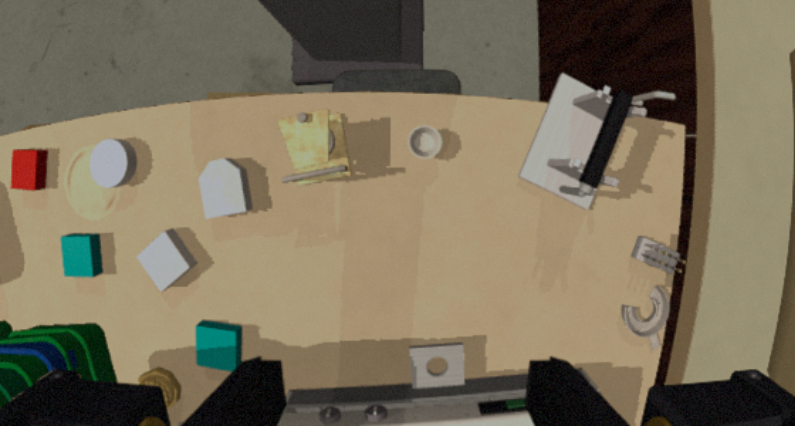

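The hole is at (437,366), the lip spans about (410–465, 344–388), and the plate front is just below it. I'll measure the hole and lip axes.

```bash
python3 - <<'E'
from h import *
c,T=load('w_ov'); g=cv2.cvtColor(c['image'],cv2.COLOR_BGR2HSV); G=xy_img(c,T,.032)
m=((g[...,1]<45)&(g[...,2]>110)&near(G,[.63,.165],.06)).astype(np.uint8)
cs,hi=cv2.findContours(m,cv2.RETR_CCOMP,cv2.CHAIN_APPROX_NONE)
for k,h in zip(cs,hi[0]):
    if cv2.contourArea(k)>30:
        p=plane(c,k[:,0],.032,T)[:,:2].astype(np.float32); r=cv2.minAreaRect(p)
        print('hole' if h[3]>=0 else 'lip',np.round(r[0],4),np.round(r[1],4),round(r[2],1),cv2.minEnclosingCircle(p)[1], k[:,0].min(0),k[:,0].max(0))
# oven front: low edge of plate / dark front, top edge of oven from side camera
s=dict(np.load('pics/side0.npz')); P=cloud(s)
m=(abs(P[...,2]-.1)<.008)&near(P,[.77,.12],.3)&(P[...,0]>.62)
m=cv2.morphologyEx(m.astype(np.uint8),cv2.MORPH_OPEN,np.ones((5,5)))
cs,_=cv2.findContours(m,cv2.RETR_EXTERNAL,cv2.CHAIN_APPROX_NONE)
k=max(cs,key=cv2.contourArea); q=plane(s,k[:,0],.1)[:,:2].astype(np.float32); print('oventop',cv2.minAreaRect(q))
# front face sub-cloud in wrist image
C=cloud(c,T); f=(C[...,2]>.02)&(C[...,2]<.055)&near(C,[.66,.17],.2)&(C[...,0]>.6)
f&=np.hypot(C[...,0]-.625,C[...,1]-.167)>.05
q=C[f]; print(len(q), q.min(0),q.max(0))
for y in np.arange(.0,.34,.03):
    b=q[abs(q[:,1]-y)<.015]; 
    if len(b)>5: print(round(y,2),len(b),np.median(b[:,0]).round(4),b[:,2].mean().round(3))
E
```

```text
lip [0.6248 0.167 ] [0.0502 0.0592] 4.1 0.03794737160205841 [289 243] [326 272]
hole [0.6243 0.1666] [0.0243 0.0264] 48.1 0.013917787931859493 [299 250] [315 265]
oventop ((0.752894937992096, 0.17814898490905762), (0.20242661237716675, 0.3685121238231659), 4.337794780731201)
1613 [ 0.63571595 -0.01334468  0.02006576] [0.69249456 0.35307493 0.05499347]
0.0 183 0.6627 0.036
0.03 199 0.6602 0.037
0.06 226 0.6584 0.036
0.09 211 0.6555 0.037
0.12 184 0.6538 0.034
0.15 40 0.6753 0.028
0.18 19 0.6785 0.024
0.21 138 0.6466 0.034
0.24 235 0.645 0.036
0.27 136 0.6428 0.036
0.33 17 0.6366 0.036
```

Hole (0.6245,0.167), oven yaw 4.25°, and the oven top agrees within a few mm. Now I'll take the hook.

```bash
cat > k.py <<'E'
from h import *
HOOK=np.array([.3692,.3192]); HY=np.radians(-22.2)
OY=np.radians(4.25); OX=np.array([np.cos(OY),np.sin(OY)]); OYv=np.array([-np.sin(OY),np.cos(OY)])
HOLE=np.array([.6245,.1668])
E
python3 - <<'E'
from k import *
manip.set_gripper(.05,45)
y=HY+np.pi
manip.move_pose([*HOOK,.20],down(y)); manip.move_linear([*HOOK,.071],rate=.1)
manip.set_gripper(0.0,45); s=manip.state(); print(s['gripper_width'],s['grasp_force'],s['tool_pos'],s['contact_force'])
manip.move_linear([*HOOK,.21],rate=.12)
s=manip.state(); print(s['gripper_width'],s['grasp_force'],s['contact_force'])
# pre-insertion above hole
p=HOLE-.058*OX
manip.move_pose([*p,.16],down(OY+np.pi)); manip.move_linear([*p,.098],rate=.1)
s=manip.state(); print(s['tool_pos'],s['joint_pos'][5],s['clock'])
for n in ('wrist','side'): snap(n,n+'_ins')
a=cv2.imread('pics/wrist_ins.png');b=cv2.imread('pics/side_ins.png')
cv2.imwrite('pics/ins.png',np.hstack([cv2.resize(a[200:400,150:430],(400,286)),cv2.resize(b[160:300,150:346],(400,286),interpolation=cv2.INTER_CUBIC)]))
E
```

```text
0.015267128824468333 44.99655269086361 [0.36929815 0.31930929 0.07112417] [0.45855793 0.10011509 1.09413092]
0.01511970134557087 44.99659225344658 [-0.7643209   0.33220825 -0.53912016]
[0.56698093 0.16279814 0.09841234] -1.4078991981963427 12.7917
```

View pics/ins.png

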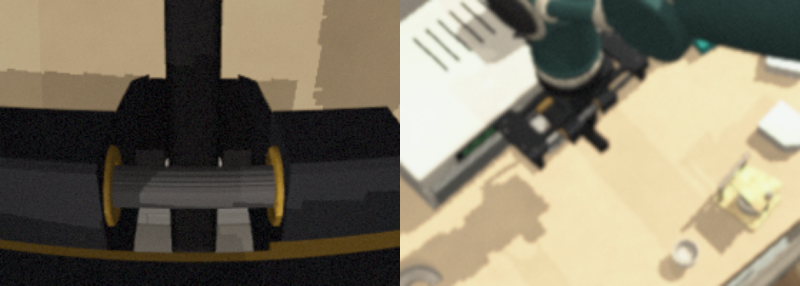

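The wrist view shows the handle held straight. The rod is hidden behind the gripper, so I'll lower it with force checks; there is 8 mm of clearance all round.

```bash
python3 - <<'E'
from k import *
p=HOLE-.058*OX; f0=manip.state()['contact_force']
for z in np.arange(.094,.0595,-.004):
    manip.move_linear([*p,z],rate=.04); f=manip.state()['contact_force']-f0
    if abs(f).max()>4: print('contact',z,f); break
s=manip.state(); print(s['tool_pos'],s['contact_force']-f0,s['gripper_width'])
if s['tool_pos'][2]<.066:
    for d in np.arange(.01,.17,.01):
        manip.move_linear([*(p-d*OX),s['tool_pos'][2]],rate=.05); f=manip.state()['contact_force']-f0
        print(round(d,3),f.round(1),end=' ')
        if np.hypot(*f[:2])>12: break
    snap('side','side_pull')
    print(manip.state()['tool_pos'],manip.state()['clock'])
E
```

```text
[0.56633958 0.16240837 0.06158496] [ 0.16998222 -0.53952471  0.05380013] 0.015606413366231706
0.01 [ 0.2 -0.7  0.8] 0.02 [ 0.1 -0.6  0.5] 0.03 [-1.2 -1.1 -0.5] 0.04 [-0.4 -0.9 -0.2] 0.05 [-0.3 -0.4  0.5] 0.06 [-0.3  0.1 -0.5] 0.07 [-0.6 -0.3 -0.1] 0.08 [-0.2 -0.6 -0.8] 0.09 [-0.  -0.6 -0.3] 0.1 [-0.1 -0.3  0. ] 0.11 [-0.2 -1.1  0.8] 0.12 [ 0.2 -1.2  0.3] 0.13 [-0.4 -1.  -0.8] 0.14 [-0.4  0.  -0.4] 0.15 [ 8.  -0.8 -1.7] 0.16 [ 4.4 -0.4  2. ] [0.40989044 0.15132771 0.0631855 ] 20.7917
```

```bash
python3 - <<'E'
import cv2
b=cv2.imread('pics/side_pull.png')
cv2.imwrite('pics/pull.png',cv2.resize(b[100:340,90:370],(700,600),interpolation=cv2.INTER_CUBIC))
E
```

```text
(no output)
```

View pics/pull.png

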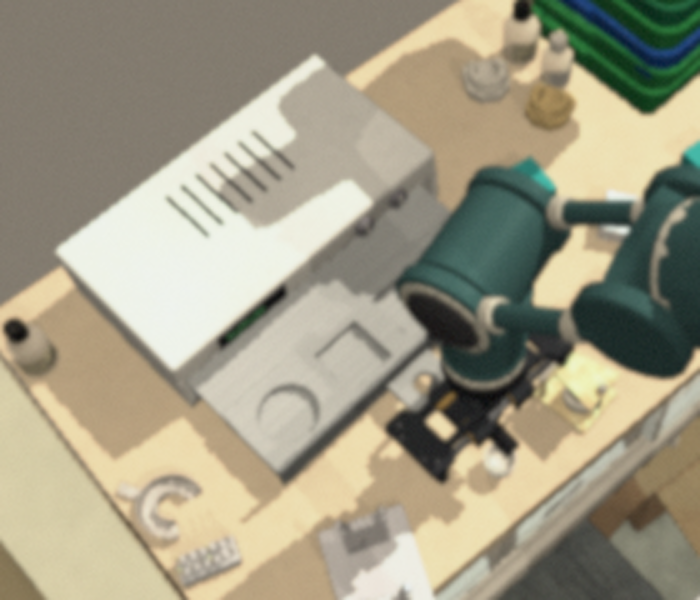

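The tray is out to its stop, with the round and square cavities visible at (288,412) and (352,350). I'll back off, lift, and check how the handle sits in the grip by comparing its visible rear end with before.

```bash
cat > hk.py <<'E'
from k import *
def handle(name):
    """handle rear part seen by the wrist camera, in tool frame: rear end x, and top z near/far"""
    c,T=load(name); C=cloud(c,T); L=(C-T[:3,3])@T[:3,:3]
    m=(abs(L[...,1])<.007)&(L[...,0]>.012)&(L[...,0]<.09)&(L[...,2]<.03)&(L[...,2]>-.06)&(c['z_map']>0)
    q=L[m]; q=q[abs(q[:,2]-np.median(q[:,2]))<.02]
    a=np.polyfit(q[:,0],q[:,2],1); print(name,len(q),'rear x',np.percentile(q[:,0],98).round(4),'tilt deg',np.degrees(np.arctan(a[0])).round(2),'top z at 0',a[1].round(4))
E
python3 - <<'E'
from hk import *
s=manip.state(); p0=s['tool_pos']; f0=s['contact_force']
q=p0[:2]+.009*OX; manip.move_linear([*q,p0[2]],rate=.04); print(manip.state()['contact_force'])
for z in np.arange(p0[2],.13,.006):
    manip.move_linear([*q,z],rate=.05); f=manip.state()['contact_force']
    if abs(f[2])>5: print('lift force',z,f); break
snap('wrist','wrist_up'); snap('side','side_up')
handle('wrist_ins'); handle('wrist_up'); print(manip.state()['tool_pos'],manip.state()['gripper_width'],manip.state()['clock'])
E
```

```text
[ 0.45965718  0.23730849 -1.61770732]
wrist_ins 3445 rear x 0.0496 tilt deg 4.62 top z at 0 -0.0302
wrist_up 3094 rear x 0.0483 tilt deg 11.84 top z at 0 -0.0284
[0.41887911 0.15199413 0.129224  ] 0.015000616845124793 24.525
```

```bash
python3 - <<'E'
from hk import *
for name in ('wrist_ins','wrist_up'):
    c,T=load(name); C=cloud(c,T); L=(C-T[:3,3])@T[:3,:3]
    m=(abs(L[...,1])<.006)&(L[...,2]<.03)&(L[...,2]>-.06)
    print(name,[(x,m2.sum(),np.percentile(L[...,2][m2],[15,50,85]).round(4).tolist()) for x in (.012,.016,.02,.025,.03,.035,.04,.045,.05,.054) for m2 in [m&(abs(L[...,0]-x)<.0025)] if m2.sum()>5])
    print(np.round(T[:3,:3],3).tolist())
E
```

```text
wrist_ins [(0.012, np.int64(300), [-0.0288, -0.0281, -0.0275]), (0.016, np.int64(307), [-0.0287, -0.0282, -0.0276]), (0.02, np.int64(329), [-0.0289, -0.0282, -0.0276]), (0.025, np.int64(348), [-0.0289, -0.0283, -0.0276]), (0.03, np.int64(356), [-0.0288, -0.0283, -0.0277]), (0.035, np.int64(371), [-0.0288, -0.0282, -0.0276]), (0.04, np.int64(400), [-0.0289, -0.0283, -0.0277]), (0.045, np.int64(420), [-0.029, -0.0282, -0.0276]), (0.05, np.int64(408), [-0.0276, -0.0252, -0.0169])]
[[-0.997, -0.074, 0.001], [-0.074, 0.997, 0.0], [-0.001, 0.0, -1.0]]
wrist_up [(0.012, np.int64(327), [-0.0265, -0.0258, -0.0251]), (0.016, np.int64(342), [-0.0259, -0.025, -0.0243]), (0.02, np.int64(341), [-0.025, -0.0242, -0.0236]), (0.025, np.int64(354), [-0.0239, -0.0233, -0.0226]), (0.03, np.int64(351), [-0.023, -0.0223, -0.0216]), (0.035, np.int64(369), [-0.0221, -0.0214, -0.0206]), (0.04, np.int64(374), [-0.0211, -0.0203, -0.0197]), (0.045, np.int64(385), [-0.0201, -0.0193, -0.0185]), (0.05, np.int64(138), [-0.0186, -0.0174, -0.0142])]
[[-0.997, -0.074, 0.001], [-0.074, 0.997, 0.0], [-0.001, 0.0, -1.0]]
```

The handle has rotated 11.1° about the pads during the pull, with no slip along it. I'll tilt the tool to compensate when seating it.

```bash
python3 - <<'E'
from k import *
th=np.radians(11.1)
Rt=R.from_rotvec(down(HY+np.pi))*R.from_euler('y',th); rot=Rt.as_rotvec(); zt=Rt.as_matrix()[:,2]
print('handle dir',Rt.apply([np.cos(th),0,np.sin(th)]),'zt',zt)
tcp=lambda z: np.array([*HOOK,z])+.019*zt
p=manip.state()['tool_pos']; manip.move_linear([p[0],p[1],.22],rate=.2)
manip.move_pose(tcp(.22),rot); manip.move_linear(tcp(.115),rate=.1)
f0=manip.state()['contact_force']
for z in np.arange(.111,.0895,-.003):
    manip.move_linear(tcp(z),rate=.03); f=manip.state()['contact_force']-f0
    print(round(z,3),f.round(1),end=' ')
    if abs(f).max()>8: break
print()
manip.set_gripper(.05); print(manip.state()['clock'])
manip.move_linear(tcp(.2),rate=.1)
q=np.array([*HOOK,.26])+np.array([np.cos(HY),np.sin(HY),0])*(-.06)
c,T=snap('wrist','wrist_rest'); snap('side','side_rest')
a=c['image']; b=cv2.imread('pics/side_rest.png')
cv2.imwrite('pics/rest.png',np.hstack([cv2.resize(a,(440,330)),cv2.resize(b[260:400,170:320],(353,330),interpolation=cv2.INTER_CUBIC)]))
C=cloud(c,T); g=cv2.cvtColor(a,cv2.COLOR_BGR2HSV)
k=(g[...,2]<60)&near(C,HOOK,.06)&(C[...,2]>.06)&(C[...,2]<.13)
q=C[k]; print(len(q),q.mean(0)); 
d=(q[:,:2]-HOOK)@[np.cos(HY),np.sin(HY)]; print('slope deg',np.degrees(np.arctan(np.polyfit(d,q[:,2],1))[0]),np.percentile(q[:,2],[5,50,95]))
print(cv2.minAreaRect(q[:,:2].astype(np.float32)))
E
```

```text
handle dir [-9.25870585e-01  3.77840787e-01 -8.06497840e-17] zt [-0.17825043  0.07274265 -0.98129266]
0.111 [-0.5  0.1 -0.2] 0.108 [ 0.2  0.2 -1.2] 0.105 [-0.4  0.3 -0.7] 0.102 [-0.5  0.8  0.2] 0.099 [ 0.4  0.7 -1.5] 0.096 [ 0.6  1.3 -1.4] 0.093 [-0.4  1.2 -0.4] 0.09 [-0.7 -0.5  2.7] 
29.7583
2303 [0.36868634 0.31962338 0.09917318]
slope deg -0.10374457993001658 [0.09785417 0.09921914 0.10036746]
((0.37077194452285767, 0.3186625838279724), (0.014737572520971298, 0.09752152115106583), 67.88894653320312)
```

View pics/rest.png

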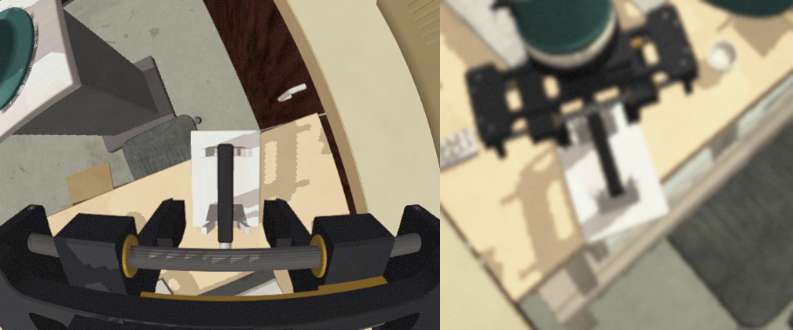

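The hook is back in its rest, level (top at 0.099 m). Now a near look at the tray cavities and blanks.

```bash
python3 - <<'E'
from k import *
p=manip.state()['tool_pos']; manip.move_linear([p[0],p[1],.3],rate=.2)
p=[0.46,0.08,0.36]; manip.move_pose(p,down(np.pi))
c,T=snap('wrist','w_tr'); snap('side','s_tr'); print(manip.state()['clock'])
cv2.imwrite('pics/w_tr1.png',cv2.resize(c['image'][:300],None,fx=1.42,fy=1.42,interpolation=cv2.INTER_CUBIC))
E
```

```text
32.975
```

View pics/w_tr1.png

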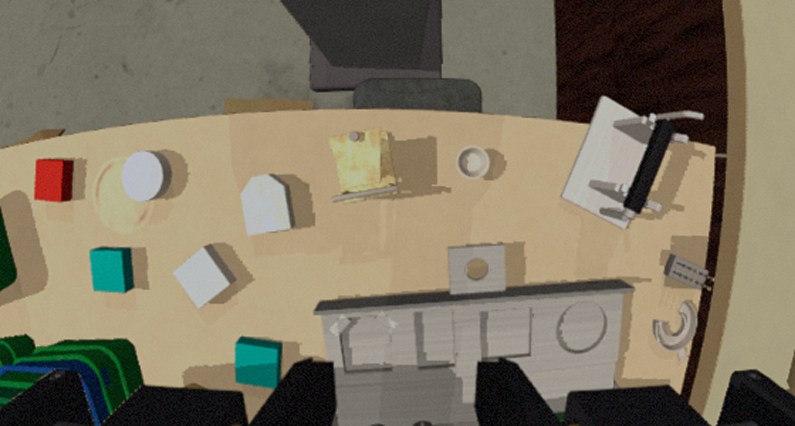

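Cavities in the image, left to right: arch (365,340), bar (433,335), square (505,332), disc (582,327). Three blanks are present: disc (143,176), square (203,276), arch (267,205). Next I'll take closer pictures of the cavities, resampled into oven axes at z=0.032.

```bash
python3 - <<'E'
from k import *
# refresh hole now
c,T=load('w_tr'); g=cv2.cvtColor(c['image'],cv2.COLOR_BGR2HSV); e=HOLE-.14*OX
G=xy_img(c,T,.032)
m=((g[...,1]<45)&(g[...,2]>110)&near(G,e,.025)).astype(np.uint8)
cs,hi=cv2.findContours(m,cv2.RETR_CCOMP,cv2.CHAIN_APPROX_NONE)
for k,h in zip(cs,hi[0]):
    if h[3]>=0 and cv2.contourArea(k)>30: r=cv2.minAreaRect(plane(c,k[:,0],.032,T)[:,:2].astype(np.float32)); print('hole',r,'pred',e)
row=e+.077*OX
def rect(c,T,ctr,hx,hy,z,s=.0005):
    """resample picture on plane z in oven axes: columns +y to the left, rows +x up"""
    X,Yy=np.meshgrid(np.arange(hx,-hx,-s),np.arange(hy,-hy,-s),indexing='ij')
    W=ctr+X[...,None]*OX+Yy[...,None]*OYv
    M=np.linalg.inv(T@c['T_tool_cam']); P=np.c_[W.reshape(-1,2),np.full(X.size,z)]@M[:3,:3].T+M[:3,3]
    th=np.arctan2(np.hypot(P[:,0],P[:,1]),P[:,2]); ph=np.arctan2(P[:,1],P[:,0]); K=c['intrinsics']
    u=(K[0,2]+K[0,0]*th*np.cos(ph)).reshape(X.shape).astype(np.float32); v=(K[1,2]+K[1,1]*th*np.sin(ph)).reshape(X.shape).astype(np.float32)
    return cv2.remap(c['image'],u,v,cv2.INTER_CUBIC)
ims=[]
for n,y in (('L',.07),('R',-.07)):
    ctr=row+y*OYv; p=[*(ctr-.05*OX),.24]; manip.move_pose(p,down(OY+np.pi))
    c,T=snap('wrist','w_cav'+n); ims.append(rect(c,T,ctr,.06,.1,.032))
cv2.imwrite('pics/cav.png',np.vstack([np.hstack(ims)])); print(row,manip.state()['clock'],ims[0].shape)
for im,y0 in zip(ims,(.07,-.07)):
    l=cv2.GaussianBlur(cv2.cvtColor(im,cv2.COLOR_BGR2GRAY),(5,5),0)[100:140].mean(0); d=np.gradient(l)
    i=[k for k in range(3,len(d)-3) if abs(d[k])==abs(d[k-3:k+4]).max() and abs(d[k])>1.2]
    print([(round((y0+.1-k*.0005)*1e3,1),round(d[k],1)) for k in i])
E
```

```text
hole ((0.4905529320240021, 0.15621355175971985), (0.024289457127451897, 0.02465743012726307), 46.31050491333008) pred [0.48488497 0.15642481]
[0.56167324 0.16213117] 34.5 (240, 400, 3)
[(153.5, np.float64(-6.9)), (151.0, np.float64(4.7)), (99.5, np.float64(-5.4)), (96.5, np.float64(-3.4)), (89.5, np.float64(6.0)), (62.5, np.float64(-1.5)), (12.0, np.float64(-9.1)), (4.0, np.float64(-10.9)), (1.5, np.float64(17.6))]
[(8.0, np.float64(-8.2)), (1.5, np.float64(9.7)), (-11.0, np.float64(-1.2)), (-27.5, np.float64(-4.0)), (-29.5, np.float64(5.1)), (-61.5, np.float64(-8.1)), (-71.0, np.float64(8.8)), (-143.5, np.float64(-7.1)), (-151.5, np.float64(-10.7)), (-154.0, np.float64(18.1))]
```

View pics/cav.png

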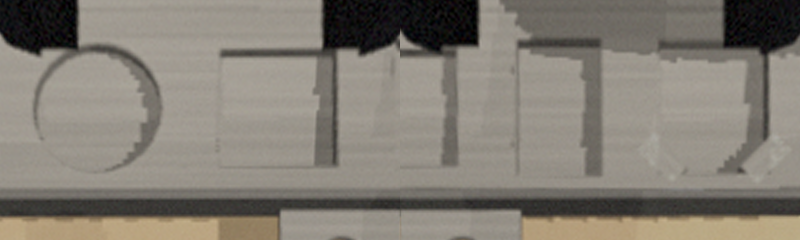

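The cavity sizes match (64/58/42/54 wide), the layout is symmetric and the row centre is at hole + 77 mm. I'll check the tray travel in the side camera, where bias cancels, then pick the arch.

```bash
cat >> k.py <<'E'
ROW=np.array([.4906,.1562])+.077*OX
CAV={n:ROW+y*OYv for n,y in dict(round=.1215,square=.0308,bar=-.0492,arch=-.1265).items()}
UP=.0125   # fingertips this far over a blank's underside
def look(p,yaw,save,z=.24):
    """hover with the camera as over the cavities; returns top-face contour of the blank near p (world xy)"""
    t=np.array([np.cos(yaw),np.sin(yaw)]); manip.move_pose([*(np.array(p)+.05*t),z],down(yaw))
    c,T=snap('wrist',save); g=cv2.cvtColor(c['image'],cv2.COLOR_BGR2HSV); C=cloud(c,T)
    m=(g[...,1]<60)&(g[...,2]>90)&(abs(C[...,2]-.0245)<.007)&near(C,p,.075)
    m=cv2.morphologyEx(m.astype(np.uint8),cv2.MORPH_OPEN,np.ones((3,3)))
    k=max(hull_pts(c,T,m,.024,100),key=cv2.contourArea)
    k=cv2.convexHull(k)[:,0]; r=cv2.minAreaRect(k)
    print(save,'rect',np.round(r[0],4),np.round(r[1],4),round(r[2],1),'area',round(cv2.contourArea(k)*1e4,2),'top z',np.median(C[...,2][m>0]).round(4))
    return k,r
def pick(p,yaw,width):
    manip.set_gripper(min(.088,width+.014),25)
    manip.move_pose([*p,.12],down(yaw)); manip.move_linear([*p,UP],rate=.12)
    manip.set_gripper(max(0,width-.02),25); s=manip.state(); print('grip',s['gripper_width'],s['grasp_force'],s['tool_pos'])
    manip.move_linear([*p,.15],rate=.15); return manip.state()['gripper_width']
E
python3 - <<'E'
from k import *
for n in ('side0','s_tr'):
    c=dict(np.load(f'pics/{n}.npz')); c.pop('T',None); e=np.array([.624,.168]) if n=='side0' else np.array([.49,.156])
    g=cv2.cvtColor(c['image'],cv2.COLOR_BGR2HSV); G=xy_img(c,None,.032)
    m=((g[...,1]<60)&(g[...,2]>130)&near(G,e,.04)).astype(np.uint8)
    cs,hi=cv2.findContours(m,cv2.RETR_CCOMP,cv2.CHAIN_APPROX_NONE)
    for k,h in zip(cs,hi[0]):
        if cv2.contourArea(k)>20: r=cv2.minAreaRect(plane(c,k[:,0],.032)[:,:2].astype(np.float32)); print(n,'hole' if h[3]>=0 else 'lip',np.round(r[0],4),np.round(r[1],4))
print(CAV)
k,r=look([.4202,-.0703],np.radians(187),'l_arch')
E
```

```text
side0 lip [0.6235 0.1678] [0.053  0.0635]
side0 hole [0.6246 0.168 ] [0.0238 0.0217]
s_tr lip [0.4913 0.1582] [0.0533 0.0627]
s_tr hole [0.4911 0.1577] [0.0222 0.021 ]
{'round': array([0.55838408, 0.28307225]), 'square': array([0.56510572, 0.19262166]), 'bar': array([0.5710344 , 0.11284164]), 'arch': array([0.57676299, 0.03575421])}
l_arch rect [ 0.4193 -0.0704] [0.0625 0.0494] 7.0 area 28.2 top z 0.0242
```

```bash
python3 - <<'E'
from k import *
L=lambda n:cv2.cvtColor(cv2.imread(f'pics/{n}.png'),cv2.COLOR_BGR2GRAY).astype(np.float32)
a=L('side_pull');names=['side_up','side_rest','s_tr']
sl=np.s_[238:296,172:226]
for n in names:
    b=L(n); w=cv2.createHanningWindow((54,58),cv2.CV_32F)
    print(n,cv2.phaseCorrelate(a[sl],b[sl],w))
c=dict(np.load('pics/s_tr.npz')); c.pop('T'); p=plane(c,[[200,265],[201,265],[200,266]],.032); print((p-p[0])@np.r_[OX,0],(p-p[0])@np.r_[OYv,0])
E
```

```text
side_up ((-0.08564919922409331, -0.018185839339672327), 0.8809169333658101)
side_rest ((-1.568584734194964, 0.8512763115491673), 0.2245743798620907)
s_tr ((-0.021893573019827528, 0.061934888936079346), 0.9104625468636737)
[ 0.         -0.0018525  -0.00208924] [ 0.         -0.00179776  0.00181487]
```

The tray has not moved since the pull, and 8 N static against 2 N friction shows it reached the stop. It evidently started a few mm ajar, as the oven-top fit also suggests. Next I'll pick and place the arch.

```bash
cat >> k.py <<'E'
def place(n,yaw,width,opening,off=(0,0)):
    """lower the held blank into its cavity, watching the force; returns True if down"""
    p=CAV[n]+off[0]*OX+off[1]*OYv
    manip.move_pose([*p,.15],down(yaw)); manip.move_linear([*p,.075],rate=.15); manip.dwell(.2)
    f0=manip.state()['contact_force']; zt=.022+UP+.0005; ok=True
    for z in np.r_[np.arange(.058,zt,-.003),zt]:
        manip.move_linear([*p,z],rate=.04); f=manip.state()['contact_force']-f0
        if f[2]>6: print('touch',n,round(z,4),f.round(1)); ok=z<zt+.004; break
    s=manip.state(); print(n,'z',s['tool_pos'],(s['contact_force']-f0).round(1),'w',s['gripper_width'])
    if ok:
        manip.set_gripper(opening); manip.move_linear([*p,.15],rate=.12)
    return ok
E
python3 - <<'E'
from k import *
p=np.array([.4193,-.0704]); manip.move_linear([*p,.15],rot=down(np.radians(187)))
pick(p,np.radians(187),.050)
print(place('arch',OY+np.pi,.05,.062), manip.state()['clock'])
E
```

```text
grip 0.04998745968361808 25.000888109207153 [ 0.42004437 -0.070578    0.01325311]
arch z [0.57724501 0.03574265 0.0353014 ] [ 1.  -0.1  2.1] w 0.04911950540593202
True 45.0917
```

```bash
cat >> k.py <<'E'
def check(n,save,yaw=OY+np.pi):
    t=np.array([np.cos(yaw),np.sin(yaw)]); manip.move_pose([*(CAV[n]+.05*t),.24],down(yaw))
    c,T=snap('wrist',save); C=cloud(c,T); m=(abs(C[...,2]-.048)<.009)&near(C,CAV[n],.038)
    m=cv2.morphologyEx(m.astype(np.uint8),cv2.MORPH_OPEN,np.ones((3,3)))>0
    q=C[m]; A=np.c_[(q[:,:2]-CAV[n])@np.c_[OX,OYv],np.ones(len(q))]; a=np.linalg.lstsq(A,q[:,2],rcond=None)[0]
    k=max(hull_pts(c,T,m,.046,50),key=cv2.contourArea); r=cv2.minAreaRect(cv2.convexHull(k)[:,0])
    d=np.array(r[0])-CAV[n]; print(save,'top z',a[2].round(4),'slopes deg',np.degrees(a[:2]).round(2),'off',(d@OX).round(4),(d@OYv).round(4),'size',np.round(r[1],4),round(r[2],1))
E
python3 - <<'E'
from k import *
check('arch','c_arch')
k,r=look([.5014,-.1549],np.radians(180+34-0),'l_sq'); print(manip.state()['joint_pos'][5],manip.state()['clock'])
E
```

```text
c_arch top z 0.0461 slopes deg [ 0.8  -0.01] off -0.0006 0.0006 size [0.0633 0.0501] 4.2Traceback (most recent call last):
  File "<stdin>", line 3, in <module>
  File "k.py", line 10, in look
    t=np.array([np.cos(yaw),np.sin(yaw)]); manip.move_pose([*(np.array(p)+.05*t),z],down(yaw))
                                           ~~~~~~~~~~~~~~~^^^^^^^^^^^^^^^^^^^^^^^^^^^^^^^^^^^^
cell.IKError: the arm cannot take that pose within its joint ranges
```

The arch is flat (top at 0.046). Now the square, with a wrist yaw of 124° that the arm can reach.

```bash
python3 - <<'E'
from k import *
k,r=look([.5014,-.1549],np.radians(124),'l_sq')
a=r[2]; y=min([a+90*i for i in range(5)],key=lambda v:abs(v-124)); print('yaw',y)
if max(abs(np.array(r[1])-.054))<.004:
    pick(np.array(r[0]),np.radians(y),.054)
    print(place('square',OY+np.pi,.054,.064)); check('square','c_sq')
print(manip.state()['clock'])
E
```

```text
l_sq rect [ 0.501  -0.1538] [0.0534 0.0549] 34.1 area 28.81 top z 0.0242
yaw 124.06983184814453
grip 0.053854731806423424 24.9980628490448 [ 0.50180111 -0.15407746  0.01338266]
square z [0.56564024 0.19273859 0.03540125] [ 0.2 -1.   2.1] w 0.05362178664501466
True
c_sq top z 0.0461 slopes deg [ 0.58 -0.02] off -0.0003 0.0008 size [0.055  0.0539] 4.2
56.5417
```

The square is flat too. Now the disc, placed with the fingers turned 30° to clear the square and the plate.

```bash
python3 - <<'E'
from k import *
k,r=look([.3781,-.2233],np.radians(124),'l_rd')
p=np.array(cv2.minEnclosingCircle(k)[0])*.5+np.array(r[0])*.5; print(p)
if max(abs(np.array(r[1])-.060))<.004:
    pick(p,np.radians(124),.060)
    print(place('round',OY+np.radians(150),.060,.067)); check('round','c_rd')
    snap('side','side_full')
print(manip.state()['clock'])
E
```

```text
l_rd rect [ 0.3776 -0.2224] [0.058 0.06 ] 34.0 area 27.73 top z 0.0242
[ 0.37781304 -0.22211807]
grip 0.05927203766933629 25.00094711780548 [ 0.37846239 -0.22250826  0.01322864]
round z [0.55860931 0.28319121 0.03530542] [-0.9 -0.1  2.1] w 0.05929820535191695
True
c_rd top z 0.0462 slopes deg [0.76 0.  ] off -0.001 -0.0006 size [0.0595 0.0572] 4.1
68.9583
```

All three blanks are flat in their cavities. I'll check for any overlooked blank, then push the tray home on the lip's end with shut fingers.

```bash
python3 - <<'E'
from k import *
c=dict(np.load('pics/side_full.npz')); c.pop('T'); P=cloud(c); g=cv2.cvtColor(c['image'],cv2.COLOR_BGR2HSV)
m=((g[...,1]<60)&(g[...,2]>140)&(P[...,2]>.012)&(P[...,2]<.036)&(P[...,0]>.25)&(P[...,1]>-.75)).astype(np.uint8)
n,l,st,ce=cv2.connectedComponentsWithStats(m)
print([(st[i,4],P[l==i].mean(0).round(3).tolist()) for i in range(1,n) if st[i,4]>60])
H=np.array([.4906,.1562]); p=H-.053*OX; y=OY+np.pi
manip.set_gripper(0,20)
manip.move_pose([*p,.2],down(y)); manip.move_linear([*p,.018],rate=.12); manip.dwell(.2)
f0=manip.state()['contact_force']; print(f0,manip.state()['tool_pos'])
d=0
while d<.19:
    d+=.008 if d<.14 else .002
    manip.move_linear([*(p+d*OX),.018],rate=.06 if d<.14 else .03); f=manip.state()['contact_force']-f0
    if d>.13: print(round(d,3),f.round(1),end=' ')
    if -f[:2]@OX>14: break
s=manip.state(); print(s['tool_pos'],s['clock'])
manip.move_linear([*(p+(d-.03)*OX),.018],rate=.08); manip.move_linear([*(p+(d-.03)*OX),.2],rate=.15)
p2=[.46,.16,.34]; manip.move_pose(p2,down(np.pi)); c,T=snap('wrist','w_end'); snap('side','s_end')
g=cv2.cvtColor(c['image'],cv2.COLOR_BGR2HSV); G=xy_img(c,T,.032); e=np.array([.6302,.1666])
m=((g[...,1]<45)&(g[...,2]>110)&near(G,e,.022)).astype(np.uint8)
cs,hi=cv2.findContours(m,cv2.RETR_CCOMP,cv2.CHAIN_APPROX_NONE)
for k,h in zip(cs,hi[0]):
    if h[3]>=0 and cv2.contourArea(k)>30: r=cv2.minAreaRect(plane(c,k[:,0],.032,T)[:,:2].astype(np.float32)); print('hole',r)
b=cv2.imread('pics/s_end.png')
cv2.imwrite('pics/end.png',np.hstack([cv2.resize(c['image'],(400,300)),cv2.resize(b[110:380,90:450],(400,300),interpolation=cv2.INTER_CUBIC)]))
E
```

```text
[(np.int32(1597), [0.564, 0.203, 0.029]), (np.int32(63), [0.654, 0.266, 0.027]), (np.int32(372), [0.492, 0.158, 0.031]), (np.int32(117), [0.381, 0.149, 0.019]), (np.int32(246), [0.495, 0.434, 0.017])]
[-0.17369366 -0.22982516  0.36351515] [0.43819807 0.15237718 0.0185485 ]
0.136 [-0.   0.3  0. ] 0.144 [ 0.2 -1.   0.1] 0.146 [-0.6  0.4 -0.4] 0.148 [-0.9  0.5 -1.2] 0.15 [-0.9 -0.4  0.4] 0.152 [-0.8  0.1 -1. ] 0.154 [-0.8  0.1 -0.4] 0.156 [-1.  -0.2 -0.2] 0.158 [-0.   0.6 -1.2] 0.16 [-2.1  0.1 -0.3] 0.162 [-7.1 -1.1  4.6] 0.164 [-12.6   0.4   9.4] 0.166 [-18.1  -0.7  12.9] [0.59729977 0.1640852  0.0175141 ] 80.4917Traceback (most recent call last):
  File "<stdin>", line 22, in <module>
TypeError: 'NoneType' object is not subscriptable
```

```bash
python3 - <<'E'
from k import *
c,T=load('w_end')
g=cv2.cvtColor(c['image'],cv2.COLOR_BGR2HSV); G=xy_img(c,T,.032); e=np.array([.6302,.1666])
m=((g[...,1]<45)&(g[...,2]>110)&near(G,e,.035)).astype(np.uint8)
cs,hi=cv2.findContours(m,cv2.RETR_CCOMP,cv2.CHAIN_APPROX_NONE)
for k,h in zip(cs,hi[0] if hi is not None else []):
    if cv2.contourArea(k)>30: r=cv2.minAreaRect(plane(c,k[:,0],.032,T)[:,:2].astype(np.float32)); print(h[3],r)
b=cv2.imread('pics/s_end.png')
b=b if b is not None else snap('side','s_end')[0]['image']
cv2.imwrite('pics/end.png',np.hstack([cv2.resize(c['image'],(400,300)),cv2.resize(b[110:380,90:450],(400,300),interpolation=cv2.INTER_CUBIC)]))
E
```

```text
(no output)
```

View pics/end.png

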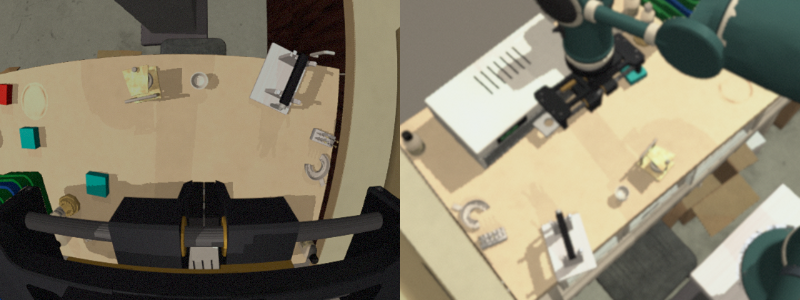

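The bystanders and the hook are in place, but the shut gripper hides the lip. I'll move aside and measure the hole in the side view.

```bash
python3 - <<'E'
from k import *
print(manip.state()['tool_pos'])
p=[.36,-.12,.34]; manip.move_pose(p,down(np.radians(124))); c,_=snap('side','s_fin'); 
g=cv2.cvtColor(c['image'],cv2.COLOR_BGR2HSV); G=xy_img(c,None,.032)
m=((g[...,1]<60)&(g[...,2]>130)&near(G,[.628,.168],.045)).astype(np.uint8)
cs,hi=cv2.findContours(m,cv2.RETR_CCOMP,cv2.CHAIN_APPROX_NONE)
for k,h in zip(cs,hi[0]):
    if cv2.contourArea(k)>20: r=cv2.minAreaRect(plane(c,k[:,0],.032)[:,:2].astype(np.float32)); print(h[3]>=0,np.round(r[0],4),np.round(r[1],4))
cv2.imwrite('pics/fin.png',cv2.resize(c['image'][110:380,90:450],(800,600),interpolation=cv2.INTER_CUBIC))
E
```

```text
[0.45987952 0.15973647 0.33740842]
False [0.6298 0.169 ] [0.0518 0.0624]
True [0.6327 0.1674] [0.0231 0.0244]
```

View pics/fin.png

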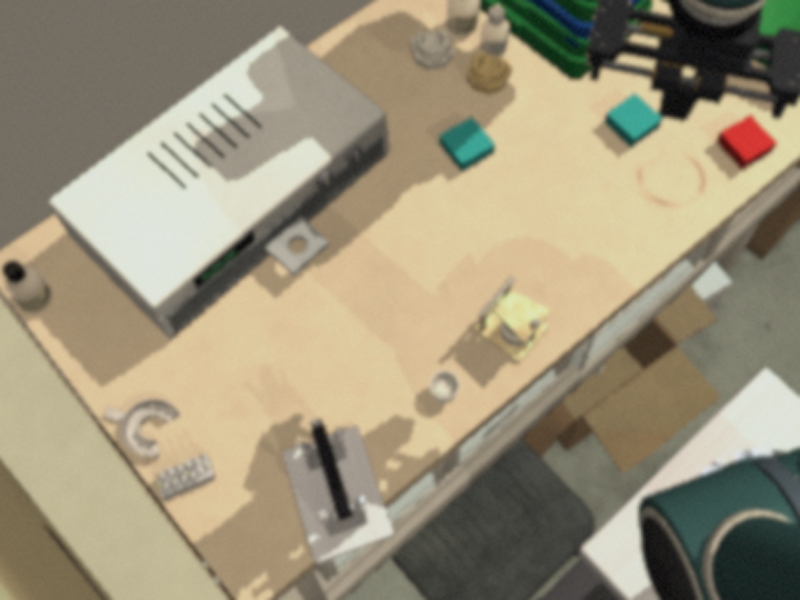

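The tray is home (lip centre x is about 0.630, i.e. 140 mm of travel). The hook is in its rest, the bystanders are where they were, and no blanks remain on the worktop.

```bash
python3 -c "
from cell import order,manip
print(manip.state()['clock']); print(order.close_job())"
```

```text
84.425
the job is handed in; nothing more can be done
None
```

The job is handed in at 84 s of the 210 s limit: the arch, square and round blanks (no bar was there) lie flat in their cavities, the tray was drawn to its stop and pushed fully home, and the hook is back in its rest.

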